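Pack the pellet-die kit case and hold its cover shut on the dowels

TASK

Pack the pellet-die kit: stand the steel die body and the blue-capped vial upright in their own empty pockets of the aluminium case and let go of them, then fit the blue cover over them onto the case's two dowels. Press the cover fully home against the spring pins and finish holding it shut there by its black grip, still pressing, so that a colleague can fit the side clips; leave the black-capped vial and the brass weight alone.

Things in the scene. Friction and masses are not known exactly. Their poses are not given: they have to be found in the camera images.
- case: Lower half of the kit case, aluminium, fixed to the worktop, 64 x 168 x 26 mm (x, y, z). Origin: centre of its underside; z up, y along its length. Three square pockets 20 mm deep (floor at height 6 mm) in a row along y; the one at y = +36.5 mm already holds the fixed round die base. Flat parting face on top at 26 mm; at its ends stand the dowels and four brass spring pins.
- dowel (a point): Tip of the steel dowel at x = 0, y = +73 mm of the case; its twin stands at y = -73 mm. Each is 8 mm thick and stands 20 mm above the parting face (tip 46 mm above the worktop); the top 5 mm taper to 3 mm.
- body_pocket (a point): Centre of the floor of the large pocket (46 x 46 mm, 20 mm deep) for the die body; at x = 0, y = -32 mm, z = 6 mm in the case's frame; axes as the case's.
- vial_pocket (a point): Centre of the floor of the small middle pocket (21 x 21 mm, 20 mm deep) for the vial; at x = 0, y = +4.5 mm, z = 6 mm in the case's frame; axes as the case's.
- case_seat (a point): Centre of the case's parting face, 26 mm above the worktop; axes as the case's. The cover's origin comes here when it is fully home.
- cover: Upper half: loose hollow blue cover, about 0.25 kg, standing on its open side. 64 x 168 mm over its end lugs; shell 64 x 124 x 50 mm high, hollow inside 54 x 116 x 45 mm. Origin: centre of its underside; z up, y along its length. Lugs 14 mm thick with 10 mm through holes at x = 0, y = +-73 mm for the dowels; it fits either way round.
- cover_grip (a point): Centre of the top of the cover's black grip rib, 80 mm above the cover's origin. The rib is 24 mm thick (cover's x), 70 mm long (y) and stands 30 mm above the shell's top; axes as the cover's.
- pins_body (a joint): How far the four spring pins (which move together) are pressed into the case: 0 = up, standing 6 mm above the parting face; 0.006 m = flush, cover fully home. Pressing takes about 5 N at first, 10 N when flush; they carry the cover's own weight and lift it 6 mm whenever it is not held down.
- die_body: Steel pellet-die body, a round upright cylinder 38 mm wide, 58 mm high, about 0.3 kg. Origin: centre of its underside; z up along its axis.
- vial_blue: Small glass vial with a blue cap, standing, 15 mm wide, 45 mm high, 12 g. Origin: centre of its underside; z up along its axis.
- vial_black: Bystander: like vial with a black cap, 15 mm wide, 45 mm high, standing beyond the case. Origin: centre of its underside.
- weight: Bystander: brass calibration weight, 18 mm wide, 31 mm high, standing beyond the case. Origin: centre of its underside.
Things that resemble listed ones, but are neither listed nor needed, are in the scene too. What is meant by the die_body is not brown or pink, and is the larger of those in its own colour.

How it is judged:
By the outcome, as a careful person would: the job done as asked, in the order asked, and still so for the second after the job is handed in, while the arm keeps its last pose, push and grip.
It also fails if it takes over 64 s, if anything falls off the work surface, if the arm or the gripper's body presses on something with over 40 N, if the wrist force passes 120 N, or if a joint passes its speed limit or range.

ROBOT

A 6-joint arm with a two-finger parallel gripper is mounted at the origin on a cart in front of the work surface, level with it; the furniture and walls round the work are solid. World frame = base frame: x ahead of the robot, y to its left, z up, the work surface at z = 0. Lengths are in m, angles in degrees, forces in N, time in s.
With the tool pointing down it reaches from about 0.325 to 0.775 m from the base axis. Payload 5.5 kg.
Tool frame: the origin (TCP) lies midway between the tips of the shut fingers; the grasp point (between the pads) lies 19 mm behind it; z points along the fingers, y is the direction in which the jaws open and shut (so a half turn about z gives the same grasp; the last joint's range is limited). The gripper opens to 88 mm and grips with 3 to 60 N. Pads are 20 mm wide; open, the fingers measure 115 mm over their backs; the gripper's body (75 mm by 178 mm) begins 61 mm behind the grasp point.
Start: joints at [73.528, 5.22, 70.514, -0, 104.267, -3.249], TCP at [0.137, 0.584, 0.223] pointing down, gripper open.
Joint ranges: [-164.24, 164.24], [-49.07, 125.15], [9.68, 141.18], [-86.29, 266.29], [3.28, 154.24], [-151.56, 151.56]. Speed limits (degrees/s): [147.25, 147.25, 172.46, 180, 180, 180].

INTERFACE

Orientations are given as [roll, pitch, yaw] about the fixed x, y, z axes, in that order (R = Rz(yaw) Ry(pitch) Rx(roll)).
In Python, from bench import ctrl, viewer gives the robot as it stands.
- The arm moves only by the shell command python3 -m jog 'ROWS' [OPENING]. ROWS is JSON, a list of rows, each an object of numbers: "x", "y", "z": the shift along the tool's x, y, z in mm; "wx", "wy", "wz": the turn, a rotation vector about the tool's x, y, z in rad. In form: [{"x": .., "y": .., "z": .., "wx": .., "wy": .., "wz": ..}, ...]. A call has 1 to 5 rows; each row shifts and turns the commanded pose from where the row before left it, along the tool's axes as they then stand; what a row does not reach is not made up. A row lasts 1/10 s, in which the tool goes at most 50 mm and 8.59 degrees, less where a joint would pass 70% of its speed; a pose out of reach is approached as far as the arm can. A call is refused whole if a number of a shift passes 50 or a number of a turn 0.15, either way. A call with a gripper value outside its range is refused whole. OPENING is the opening, from 0 (shut) to 1 (fully open), set as the call begins (- or left out, the last holds). The fingers move at their own pace and stop on an object; the grip force is fixed at half the most. Time passes only in rows, so rows that do not move let the fingers close. It gives the time, the measured TCP pose, the force and the opening at its end, in the units of the state.
- ctrl.get_obs(): the state, without advancing time (a new reading comes with each control period).
- viewer.get_image(name): name is "side" or "top"; returns a dict with "color" (480x640x3 uint8, blue, green, red), "mtx" (3x3 intrinsics, pixels), "extrinsics" (4x4, takes a point from world to camera coordinates). Camera axes: x right, y down, z forward; pixel columns grow to the right and rows downward; lengths in m; the calibration is good to about 2 mm. A picture is of the moment at which its call begins. There is no depth.
- ctrl.hand_in(): hands the job in, once; it reports no verdict.
The state is a dict: "clock": time; "joints": joint angles; "dq": joint speeds; "joint_torque": joint torques, N m; "ee_pos": TCP position; "orientation": TCP orientation; "wrist_force": force on the tool from outside, world axes, zero at the start; "ft_torque": the same for the moment, N m; "gripper_width": finger opening in m.
Only numpy, scipy, OpenCV 4.12 (cv2) and the standard library are available. Lean on these libraries where they do the work, as an engineer would, in place of code of your own. Each camera call takes 0.05 s, during which the arm holds its last target.

## Working session

There is one attempt and no reset: what is moved stays moved. The work goes in short steps, Python scripts to look and compute and a shell command to move; the robot and the scene stay as the last step left them, time stands still between calls to the robot, and variables do not carry over. Pictures are saved under pics/ and viewed, and the job is handed in when it is done.

```bash
ls; mkdir -p pics; python3 - <<'E'
from bench import ctrl, viewer
import cv2
o=ctrl.get_obs()
print(o)
for n in("side","top"):
    im=viewer.get_image(n); cv2.imwrite(f"pics/{n}0.png",im["color"]); print(n,im["mtx"].tolist(),im["extrinsics"].tolist())
E
```

```text
pics
{'clock': 0.0, 'joints': array([ 7.35267834e+01,  5.26514229e+00,  7.05820894e+01, -5.12985981e-04,
        1.04265427e+02, -3.24885326e+00]), 'dq': array([ 0.01868351,  0.06703692, -0.05407027, -0.12781853, -0.02846749,
        0.11362477]), 'joint_torque': array([ 1.40874658e-03, -4.46443033e+01, -4.06454301e+01,  6.99548470e-02,
        2.93503271e-02, -1.54863765e-04]), 'ee_pos': array([0.13718305, 0.58380884, 0.22148355]), 'orientation': array([-1.79887495e+02, -5.88803710e-03,  1.66775505e+02]), 'wrist_force': array([-0.47913126, -0.52959259, -0.93362818]), 'ft_torque': array([0.0343427 , 0.0293491 , 0.06527333]), 'gripper_width': 0.0878127853754841}
side [[619.5376690498765, 0.0, 333.0980606174766], [0.0, 619.5376690498765, 245.02203519096076], [0.0, 0.0, 1.0]] [[-0.9649806904771008, -0.2611395629071624, 0.024867563028864257, 0.4309302768762839], [-0.16688730415425643, 0.5380117697409241, -0.8262517554186277, 0.3044914570574871], [0.20238798066699282, -0.8014670700065569, -0.562751846711001, 0.6033762420667312], [0.0, 0.0, 0.0, 1.0]]
top [[513.245852334316, 0.0, 318.69552161800294], [0.0, 513.245852334316, 226.68120982858534], [0.0, 0.0, 1.0]] [[0.0038339721114423833, -0.9995019231339234, 0.03132421283029508, -0.3186884140538538], [-0.9978137845123348, -0.005890446008158219, -0.06582517818431834, 0.5424313896550573], [0.06597690577028424, -0.03100335945367715, -0.9973393803553359, 0.9755879370540577], [0.0, 0.0, 0.0, 1.0]]
```

View pics/side0.png

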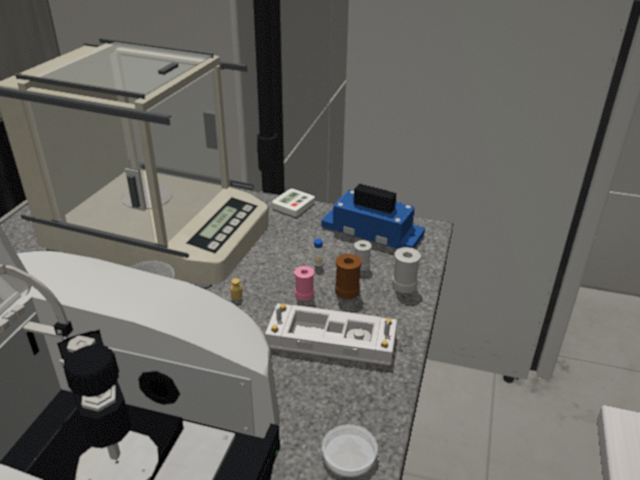

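View pics/top0.png

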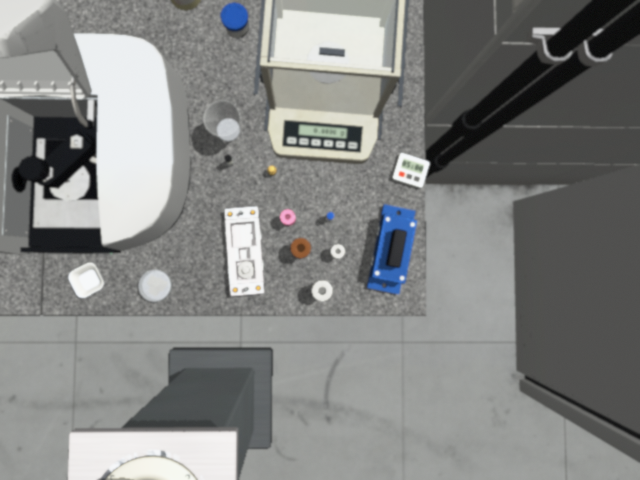

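Both views show the work area. The case is at top (244,250) and the cover at (393,250). The large grey cylinder, most likely the die body, is at (321,291), with a smaller grey look-alike at (338,251). The blue vial is at (330,216). Next I'll zoom in.

```bash
python3 - <<'E'
import cv2
t=cv2.imread("pics/top0.png")[190:310,215:425]; cv2.imwrite("pics/topz.png",cv2.resize(t,None,fx=3.8,fy=3.8,interpolation=cv2.INTER_CUBIC))
t=cv2.imread("pics/side0.png")[170:370,220:460]; cv2.imwrite("pics/sidez.png",cv2.resize(t,None,fx=3,fy=3,interpolation=cv2.INTER_CUBIC))
E
```

```text
(no output)
```

View pics/topz.png

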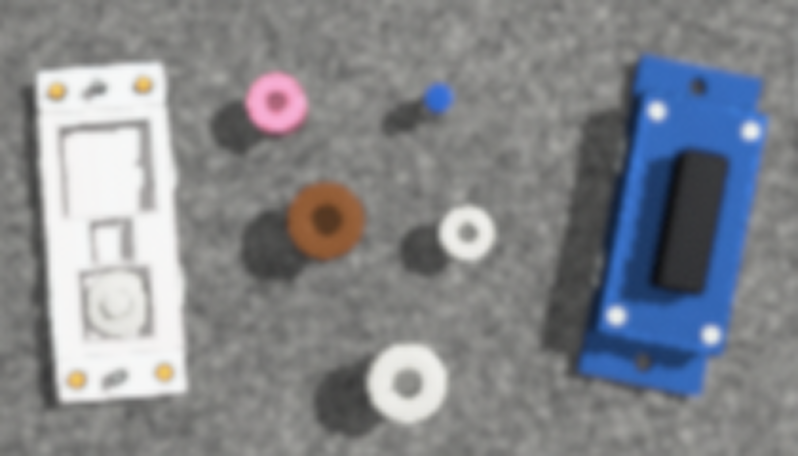

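View pics/sidez.png

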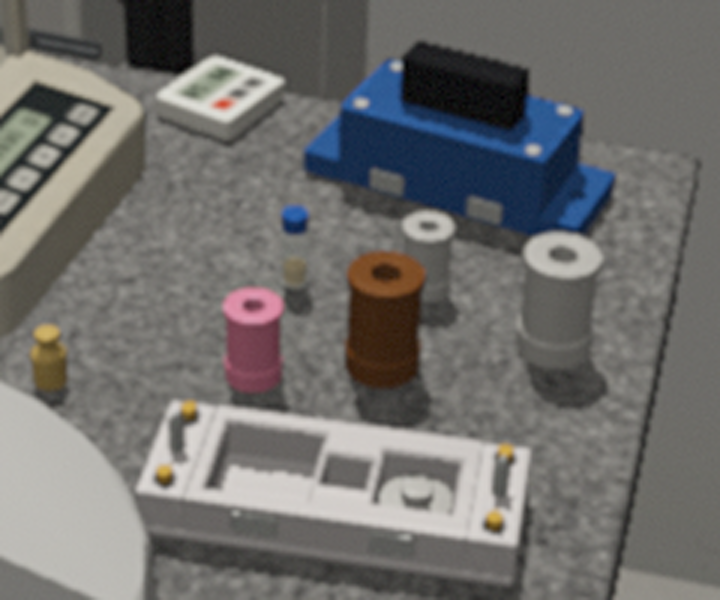

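```bash
cat > h.py <<'E'
import cv2,numpy as np
from bench import ctrl,viewer
def cam(n):
    im=viewer.get_image(n); return im["color"],np.array(im["mtx"]),np.array(im["extrinsics"])
def ray(K,E,u,v):
    R,t=E[:3,:3],E[:3,3]; return -R.T@t, R.T@np.linalg.inv(K)@np.array([u,v,1.])
def onz(K,E,uv,z):
    c,d=ray(K,E,*uv); return (c+d*(z-c[2])/d[2])
def proj(K,E,p):
    q=E[:3,:3]@np.asarray(p)+E[:3,3]; q=K@q; return q[:2]/q[2]
def tri(A,B):
    (c1,d1),(c2,d2)=A,B
    d1=d1/np.linalg.norm(d1);d2=d2/np.linalg.norm(d2)
    s=np.linalg.lstsq(np.c_[d1,-d2],c2-c1,rcond=None)[0]
    p,q=c1+d1*s[0],c2+d2*s[1]; return (p+q)/2,np.linalg.norm(p-q)
def blobs(m,roi,amin=4,amax=1e9):
    x0,y0,x1,y1=roi; mm=np.zeros_like(m); mm[y0:y1,x0:x1]=m[y0:y1,x0:x1]
    n,l,s,c=cv2.connectedComponentsWithStats(mm)
    return [(c[i].round(2),s[i][4],s[i][:4],l==i) for i in range(1,n) if amin<=s[i][4]<=amax]
E
python3 - <<'E'
from h import *
np.set_printoptions(precision=4,suppress=True)
C={n:cam(n) for n in("top","side")}
def hsv(n): return cv2.cvtColor(C[n][0],cv2.COLOR_BGR2HSV)
roi={"top":(215,190,425,310),"side":(220,170,460,370)}
for n in C:
    h=hsv(n);H,S,V=cv2.split(h); r=roi[n]
    print(n)
    gold=((H>12)&(H<32)&(S>110)&(V>90)).astype(np.uint8)
    print("gold",[(b[0],b[1],onz(*C[n][1:],b[0],.032)[:2]) for b in blobs(gold,r)])
    blue=((H>100)&(H<125)&(S>120)).astype(np.uint8)
    print("blue",[(b[0],b[1],b[2],onz(*C[n][1:],b[0],.04)[:2]) for b in blobs(blue,r)])
    blk=(V<45).astype(np.uint8)
    for b in blobs(blk,r,60):
        rc=cv2.minAreaRect(np.argwhere(b[3])[:,::-1].astype(np.float32)); print("blk",b[0],b[1],rc, onz(*C[n][1:],b[0],.08))
    wh=((V>(170 if n=="top" else 130))&(S<60)).astype(np.uint8)
    for b in blobs(wh,r,6):
        pts=np.argwhere(b[3])[:,::-1].astype(np.float32)
        print("white",b[0],b[1],b[2],cv2.minAreaRect(pts))
E
```

```text
top
gold [(array([252.29, 212.  ]), np.int32(7), array([ 0.5709, -0.1879])), (array([229.5, 213.5]), np.int32(4), array([ 0.5677, -0.1443])), (array([298.85, 241.15]), np.int32(13), array([ 0.5153, -0.2777])), (array([303.25, 244.5 ]), np.int32(4), array([ 0.5089, -0.2862])), (array([295. , 246.5]), np.int32(4), array([ 0.505 , -0.2704])), (array([297.91, 247.36]), np.int32(11), array([ 0.5033, -0.276 ])), (array([293. , 247.5]), np.int32(4), array([ 0.503 , -0.2666])), (array([306.09, 249.64]), np.int32(11), array([ 0.499 , -0.2917])), (array([303.5, 249.5]), np.int32(4), array([ 0.4993, -0.2867])), (array([298.05, 253.7 ]), np.int32(20), array([ 0.4912, -0.2763])), (array([258.  , 287.71]), np.int32(7), array([ 0.4261, -0.2005])), (array([235. , 289.5]), np.int32(6), array([ 0.4227, -0.1569]))]
blue [(array([391.57, 249.46]), np.int32(2330), array([367, 205,  50,  89], dtype=int32), array([ 0.5   , -0.4553])), (array([329.9 , 215.31]), np.int32(39), array([327, 212,   7,   8], dtype=int32), array([ 0.5648, -0.3369]))]
blk [390.48 248.26] 97 ((390.6207275390625, 247.52264404296875),
[... 9340 characters left out ...]
 4.0), 0.0)
white [420.5 355. ] 8 [419 354   4   3] ((420.50006103515625, 355.0000305175781), (2.1213202476501465, 2.1213202476501465), 45.0)
white [398.11 356.89] 9 [397 356   4   3] ((398.5, 357.0), (3.0, 2.0), 0.0)
white [403.55 360.  ] 11 [401 359   7   3] ((404.0000305175781, 360.0000305175781), (6.305926322937012, 1.4552137851715088), 14.03624439239502)
white [440.03 365.78] 238 [425 360  35  10] ((442.0, 364.5), (9.0, 34.0), 90.0)
white [298.   363.71] 7 [297 363   3   3] ((298.0, 364.0), (2.0, 2.0), 90.0)
white [315.67 364.67] 6 [315 364   3   3] ((315.5, 364.5), (1.4142134189605713, 2.8284268379211426), 45.0)
white [404.5 365. ] 6 [404 364   2   3] ((404.5, 365.0), (2.0, 1.0), 90.0)
```

```bash
python3 - <<'E'
from h import *
np.set_printoptions(precision=4,suppress=True)
T=cam("top");S=cam("side")
def t3(n,a,b):
    p,g=tri(ray(*T[1:],*a),ray(*S[1:],*b)); print(n,p,"gap",round(g*1000,1)); return p
P=[t3("pin",a,b) for a,b in [((252.3,212),(282.5,306)),((229.5,213.5),(274.39,327.78)),((258,287.7),(388.47,319.82)),((235,289.5),(384.1,343.05))]]
D=[t3("dot",a,b) for a,b in [((387.5,218.71),(339.86,203.93)),((412,224),(351.64,191.55)),((376.71,272.5),(397,219.5)),((401.6,277.6),(407.94,206))]]
t3("die",(322.19,290.16),(407.3,254.68)); print(onz(*T[1:],(322.19,290.16),.058),onz(*S[1:],(407.3,254.68),.058))
t3("vial",(329.9,215.31),(317.75,242.46))
t3("smallgrey",(337.67,250.83),(362.1,244.9))
for n,Q in(("case",P),("cover",D)):
    Q=np.array(Q);c=Q.mean(0); d=(Q[2]+Q[3]-Q[0]-Q[1])/2
    print(n,c,"len",np.linalg.norm(d[:2]),"yaw of +y axis->",np.degrees(np.arctan2(d[1],d[0])), [np.linalg.norm(Q[0]-Q[1]),np.linalg.norm(Q[2]-Q[3]),np.linalg.norm(Q[0]-Q[2]),np.linalg.norm(Q[1]-Q[3])])
# grip and holes and case outline views
h,s,v=cv2.split(cv2.cvtColor(T[0],cv2.COLOR_BGR2HSV))
m=((s<90)&(v<75)).astype(np.uint8)
for b in blobs(m,(375,215,412,280),40):
    r=cv2.minAreaRect(np.argwhere(b[3])[:,::-1].astype(np.float32)); print("grip",r,onz(*T[1:],r[0],.08))
r=cv2.minAreaRect(np.argwhere(blobs(((v>170)&(s<60)).astype(np.uint8),(215,190,275,310),500)[0][3])[:,::-1].astype(np.float32)); bx=cv2.boxPoints(r)
w=np.array([onz(*T[1:],p,.026)[:2] for p in bx]); print("case rect",w.mean(0),w)
# predicted grip corners vs cover
E
```

```text
pin [ 0.5707 -0.1877  0.0295] gap 0.8
pin [ 0.5673 -0.1439  0.0281] gap 1.5
pin [ 0.4253 -0.2005  0.0304] gap 1.6
pin [ 0.422  -0.1565  0.0285] gap 0.9
dot [ 0.5575 -0.4463  0.0493] gap 1.4
dot [ 0.5481 -0.493   0.0498] gap 0.6
dot [ 0.4557 -0.4252  0.0499] gap 1.0
dot [ 0.4459 -0.4723  0.0505] gap 1.6
die [ 0.4224 -0.3221  0.0562] gap 1.5
[ 0.4232 -0.3219  0.058 ] [ 0.4214 -0.3197  0.058 ]
vial [ 0.5642 -0.337   0.04  ] gap 1.2
smallgrey [ 0.4965 -0.352   0.0393] gap 0.8
case [ 0.4964 -0.1722  0.0291] len 0.14593389115251768 yaw of +y axis-> -175.02192418603812 [np.float64(0.04395445130250406), np.float64(0.044107768701024834), np.float64(0.14601776081217596), np.float64(0.14585377825136092)]
cover [ 0.5018 -0.4592  0.0499] len 0.10413854285766538 yaw of +y axis-> 168.41661652025343 [np.float64(0.047620895508038504), np.float64(0.048133708275617165), np.float64(0.1040373429955005), np.float64(0.10424436907001994)]
grip ((396.19232177734375, 248.03846740722656), (12.159199714660645, 35.69314193725586), 11.309932708740234) [ 0.5017 -0.4569  0.08  ]
case rect [ 0.4975 -0.1728] [[ 0.5794 -0.1312]
 [ 0.5849 -0.1998]
 [ 0.4154 -0.2141]
 [ 0.4103 -0.1462]]
```

The measurements hold up: case length between pins 146 mm, case centre (0.4965, -0.1725), cover centre (0.502, -0.459), die top at z = 56–58 mm. Now I'll leave the start pose, passing in front of the microscope.

```bash
cat > go.py <<'E'
# print shift in tool axes (mm) and wz (rad) to target x y z(m) [tool-y angle deg]
import sys,numpy as np
from h import *
from scipy.spatial.transform import Rotation as R
o=ctrl.get_obs(); a=[float(s) for s in sys.argv[1:]]
Rm=R.from_euler("xyz",o["orientation"],degrees=True)
d=Rm.inv().apply((np.array(a[:3])-o["ee_pos"])*1000)
ty=Rm.as_matrix()[:,1]; ang=np.degrees(np.arctan2(ty[1],ty[0]))
print("t",round(o["clock"],2),"pos",o["ee_pos"].round(4),"tooly ang",ang.round(2),"tilt",Rm.as_matrix()[:2,2].round(4),"F",o["wrist_force"].round(1),"w",round(o["gripper_width"],4),"j",o["joints"].round(0))
print("shift xyz mm",d.round(1), "norm",np.linalg.norm(d).round(1))
if len(a)>3: print("wz total",np.radians((ang-a[3]+180)%360-180).round(4))
E
python3 -m jog '[{"x":-27,"y":-37},{"x":-27,"y":-37},{"x":-27,"y":-37},{"x":-27,"y":-37},{"x":-27,"y":-37}]' 0.7
python3 -m jog '[{"x":-27,"y":-37},{"x":-27,"y":-37},{"x":-27,"y":-37},{"x":-27,"y":-37},{"x":-27,"y":-37}]'
python3 go.py .34 .12 .223 -85
```

```text
t 0.3 pos [0.1372 0.584  0.2222] tooly ang 76.78 tilt [-0.0002 -0.0007] F [-0.9  0.9 -0.2] w 0.0878 j [ 74.   5.  71.  -0. 104.  -3.]
shift xyz mm [-303.5 -405.3   -0.5] norm 506.4
wz total 2.8235$[0]: bad value
$[0]: bad value
```

```bash

python3 -m jog '[{"x":-27,"y":-37,"z":0,"wx":0,"wy":0,"wz":0},{"x":-27,"y":-37,"z":0,"wx":0,"wy":0,"wz":0},{"x":-27,"y":-37,"z":0,"wx":0,"wy":0,"wz":0},{"x":-27,"y":-37,"z":0,"wx":0,"wy":0,"wz":0},{"x":-27,"y":-37,"z":0,"wx":0,"wy":0,"wz":0}]' 0.7
python3 go.py .34 .12 .223 -85
```

```text
clock: 0.8
ee_pos: [0.2266, 0.3715, 0.2226]
orientation: [180.0, 0.0, 166.8]
wrist_force: [1.4, 0.9, 0.5]
gripper_width: 0.0614
t 0.8 pos [0.2266 0.3715 0.2226] tooly ang 76.81 tilt [0.0004 0.0002] F [1.4 0.9 0.5] w 0.0614 j [ 54. -20.  94.  -0. 106. -23.]
shift xyz mm [-167.8 -219.    -0.4] norm 275.8
wz total 2.824
```

```bash

python3 -m jog '[{"x":-28,"y":-37,"z":0,"wx":0,"wy":0,"wz":0.15},{"x":-35,"y":-32,"z":0,"wx":0,"wy":0,"wz":0.15},{"x":-39,"y":-24,"z":0,"wx":0,"wy":0,"wz":0.15},{"x":-43,"y":-18,"z":0,"wx":0,"wy":0,"wz":0.15},{"x":-45,"y":-12,"z":0,"wx":0,"wy":0,"wz":0.15}]'
python3 go.py .34 .08 .223 -85
```

```text
clock: 1.3
ee_pos: [0.3312, 0.1635, 0.2229]
orientation: [179.9, 0.0, 123.5]
wrist_force: [0.8, 0.4, -0.5]
gripper_width: 0.0618
t 1.3 pos [0.3312 0.1635 0.2229] tooly ang 33.48 tilt [0.0012 0.0005] F [ 0.8  0.4 -0.5] w 0.0618 j [ 21. -31. 101.   0. 109. -12.]
shift xyz mm [-74.5 -38.7  -0.1] norm 83.9
wz total 2.0678
```

```bash

python3 -m jog '[{"x":-41,"y":-17,"z":0,"wx":0,"wy":0,"wz":0.15},{"x":-44,"y":-11,"z":0,"wx":0,"wy":0,"wz":0.15},{"x":-45,"y":-4,"z":0,"wx":0,"wy":0,"wz":0.15},{"x":-45,"y":2,"z":0,"wx":0,"wy":0,"wz":0.15},{"x":-44,"y":9,"z":0,"wx":0,"wy":0,"wz":0.15}]'
python3 -m jog '[{"x":-42,"y":15,"z":0,"wx":0,"wy":0,"wz":0.15},{"x":-39,"y":22,"z":0,"wx":0,"wy":0,"wz":0.15},{"x":-36,"y":27,"z":0,"wx":0,"wy":0,"wz":0.15},{"x":-31,"y":32,"z":0,"wx":0,"wy":0,"wz":0.15},{"x":-26,"y":37,"z":0,"wx":0,"wy":0,"wz":0.15}]'
python3 go.py .4228 -.3215 .223 -85
```

```text
clock: 1.8
ee_pos: [0.374, -0.0574, 0.2229]
orientation: [179.9, -0.0, 80.5]
wrist_force: [0.6, 0.5, -0.2]
gripper_width: 0.0619
clock: 2.3
ee_pos: [0.4168, -0.2775, 0.2227]
orientation: [180.0, -0.0, 37.5]
wrist_force: [0.4, 0.4, 0.6]
gripper_width: 0.0613
t 2.3 pos [ 0.4168 -0.2775  0.2227] tooly ang -52.52 tilt [ 0.0005 -0.0002] F [0.4 0.4 0.6] w 0.0613 j [-38. -10.  85.   0. 105.  15.]
shift xyz mm [-22.   38.6  -0.3] norm 44.4
wz total 0.5668
```

```bash

python3 -m jog '[{"x":-22,"y":38.6,"z":0,"wx":0,"wy":0,"wz":0.15},{"x":0,"y":0,"z":40,"wx":0,"wy":0,"wz":0.15},{"x":0,"y":0,"z":40,"wx":0,"wy":0,"wz":0.15},{"x":0,"y":0,"z":30,"wx":0,"wy":0,"wz":0.117},{"x":0,"y":0,"z":0,"wx":0,"wy":0,"wz":0}]'
python3 go.py .4228 -.3215 .029 -85
python3 - <<'E'
from h import *
for n in("side","top"):
    im=cam(n)[0]; t=im[150:370,220:480] if n=="side" else im[190:340,235:425]
    cv2.imwrite(f"pics/{n}1.png",cv2.resize(t,None,fx=2.5,fy=2.5,interpolation=cv2.INTER_CUBIC))
E
```

```text
clock: 2.8
ee_pos: [0.4209, -0.3178, 0.1071]
orientation: [-179.6, 0.4, 5.3]
wrist_force: [-0.5, -0.4, -0.3]
gripper_width: 0.0616
t 2.8 pos [ 0.4209 -0.3178  0.1071] tooly ang -84.7 tilt [-0.0073  0.0063] F [-0.5 -0.4 -0.3] w 0.0616 j [-41.  -5.  92.  -0.  93.  44.]
shift xyz mm [ 2.   4.4 78.1] norm 78.2
wz total 0.0052
```

View pics/side1.png

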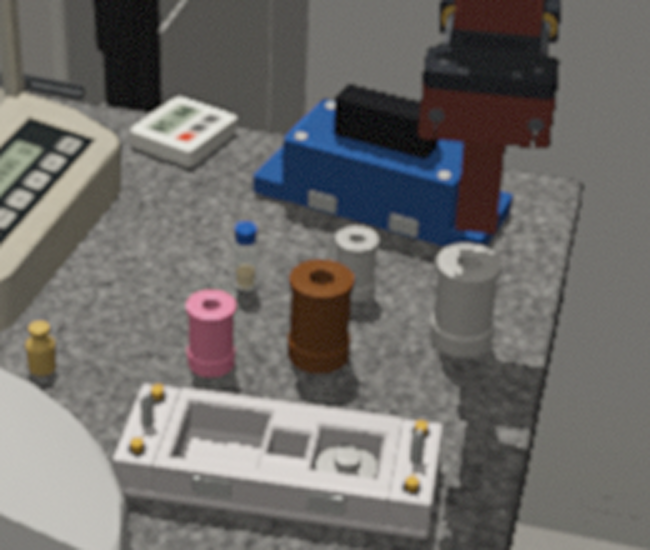

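The gripper is above the large grey die at about (465,250) in the crop, and the open fingers straddle it. I'll correct and descend.

```bash

python3 -m jog '[{"x":0,"y":0,"z":0,"wx":0,"wy":0,"wz":0},{"x":0,"y":0,"z":0,"wx":0,"wy":0,"wz":0}]'
python3 go.py .4228 -.3215 .029 -85
```

```text
clock: 3.1
ee_pos: [0.4242, -0.3202, 0.1154]
orientation: [179.8, -0.2, 5.5]
wrist_force: [-0.5, 0.6, 0.4]
gripper_width: 0.0615
t 3.1 pos [ 0.4242 -0.3202  0.1154] tooly ang -84.53 tilt [ 0.0032 -0.0028] F [-0.5  0.6  0.4] w 0.0615 j [-41.  -5.  92.  -0.  93.  44.]
shift xyz mm [-1.8  0.9 86.4] norm 86.4
wz total 0.0081
```

```bash

python3 -m jog '[{"x":-1,"y":1,"z":20,"wx":0,"wy":0,"wz":0},{"x":0,"y":0,"z":20,"wx":0,"wy":0,"wz":0},{"x":0,"y":0,"z":20,"wx":0,"wy":0,"wz":0},{"x":0,"y":0,"z":15,"wx":0,"wy":0,"wz":0},{"x":0,"y":0,"z":5,"wx":0,"wy":0,"wz":0}]'
python3 -m jog '[{"x":0,"y":0,"z":3,"wx":0,"wy":0,"wz":0},{"x":0,"y":0,"z":0,"wx":0,"wy":0,"wz":0},{"x":0,"y":0,"z":0,"wx":0,"wy":0,"wz":0}]'
python3 go.py .4228 -.3215 .029 -85
```

```text
clock: 3.6
ee_pos: [0.422, -0.3202, 0.0318]
orientation: [-180.0, 0.0, 5.4]
wrist_force: [0.2, -0.1, -0.3]
gripper_width: 0.0615
clock: 3.9
ee_pos: [0.4228, -0.321, 0.0308]
orientation: [179.9, -0.1, 5.4]
wrist_force: [0.2, 0.1, -0.2]
gripper_width: 0.0617
t 3.9 pos [ 0.4228 -0.321   0.0308] tooly ang -84.62 tilt [ 0.0013 -0.0012] F [ 0.2  0.1 -0.2] w 0.0617 j [-41.  -3.  98.  -0.  84.  44.]
shift xyz mm [-0.1  0.5  1.8] norm 1.8
wz total 0.0066
```

Height is good, so close.

```bash

Z='x'; python3 -m jog '[{"x":0,"y":0,"z":1.5,"wx":0,"wy":0,"wz":0},{"x":0,"y":0,"z":0,"wx":0,"wy":0,"wz":0},{"x":0,"y":0,"z":0,"wx":0,"wy":0,"wz":0},{"x":0,"y":0,"z":0,"wx":0,"wy":0,"wz":0},{"x":0,"y":0,"z":0,"wx":0,"wy":0,"wz":0}]' 0
python3 -m jog '[{"x":0,"y":0,"z":0,"wx":0,"wy":0,"wz":0},{"x":0,"y":0,"z":0,"wx":0,"wy":0,"wz":0},{"x":0,"y":0,"z":-5,"wx":0,"wy":0,"wz":0},{"x":0,"y":0,"z":-10,"wx":0,"wy":0,"wz":0},{"x":0,"y":0,"z":-20,"wx":0,"wy":0,"wz":0}]'
python3 go.py .5284 -.1697 .12 -85
```

```text
clock: 4.4
ee_pos: [0.4224, -0.3209, 0.0284]
orientation: [180.0, -0.0, 5.4]
wrist_force: [1.4, -1.2, 0.4]
gripper_width: 0.0376
clock: 4.9
ee_pos: [0.4212, -0.3194, 0.0618]
orientation: [-179.8, 0.2, 5.4]
wrist_force: [-0.7, -0.1, -1.6]
gripper_width: 0.0378
t 4.9 pos [ 0.4212 -0.3194  0.0618] tooly ang -84.62 tilt [-0.0033  0.0032] F [-0.7 -0.1 -1.6] w 0.0378 j [-41.  -4.  96.   0.  88.  44.]
shift xyz mm [ 120.6 -139.2  -58.1] norm 193.1
wz total 0.0066
```

```bash

python3 -m jog '[{"x":0,"y":0,"z":-30,"wx":0,"wy":0,"wz":0},{"x":0,"y":0,"z":-30,"wx":0,"wy":0,"wz":0},{"x":24,"y":-28,"z":0,"wx":0,"wy":0,"wz":0},{"x":30,"y":-35,"z":0,"wx":0,"wy":0,"wz":0},{"x":30,"y":-35,"z":0,"wx":0,"wy":0,"wz":0}]'
python3 -m jog '[{"x":24,"y":-28,"z":0,"wx":0,"wy":0,"wz":0.004},{"x":12,"y":-13,"z":0,"wx":0,"wy":0,"wz":0.003},{"x":0,"y":0,"z":0,"wx":0,"wy":0,"wz":0},{"x":0,"y":0,"z":0,"wx":0,"wy":0,"wz":0},{"x":0,"y":0,"z":0,"wx":0,"wy":0,"wz":0}]'
python3 go.py .5284 -.1697 .035 -85
python3 - <<'E'
from h import *
for n in("side","top"):
    im=cam(n)[0]; t=im[150:370,220:480] if n=="side" else im[150:320,175:425]
    cv2.imwrite(f"pics/{n}2.png",cv2.resize(t,None,fx=2.5,fy=2.5,interpolation=cv2.INTER_CUBIC))
E
```

```text
clock: 5.4
ee_pos: [0.4973, -0.2141, 0.124]
orientation: [180.0, -0.0, 5.3]
wrist_force: [0.4, -1.2, -3.8]
gripper_width: 0.0376
clock: 5.9
ee_pos: [0.5282, -0.1718, 0.1232]
orientation: [180.0, 0.0, 4.9]
wrist_force: [-1.2, -0.0, -2.9]
gripper_width: 0.0378
t 5.9 pos [ 0.5282 -0.1718  0.1232] tooly ang -85.08 tilt [-0.0004 -0.0003] F [-1.2 -0.  -2.9] w 0.0378 j [-22.  -1.  87.  -0.  94.  64.]
shift xyz mm [ 0.4 -2.1 88.2] norm 88.3
wz total -0.0014
```

View pics/side2.png

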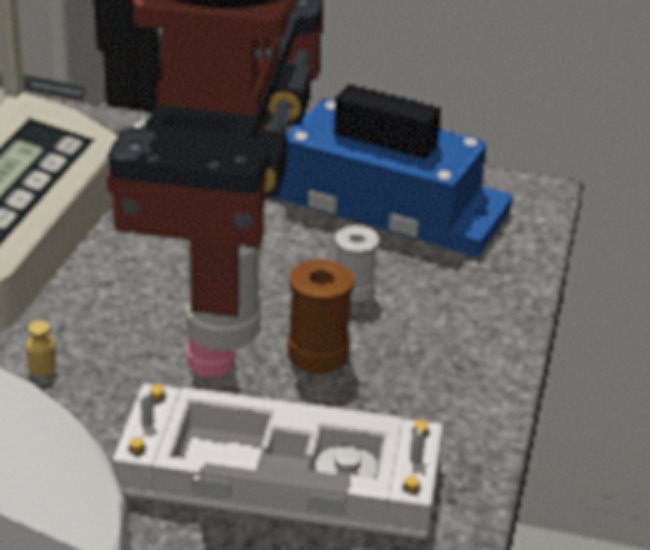

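View pics/top2.png

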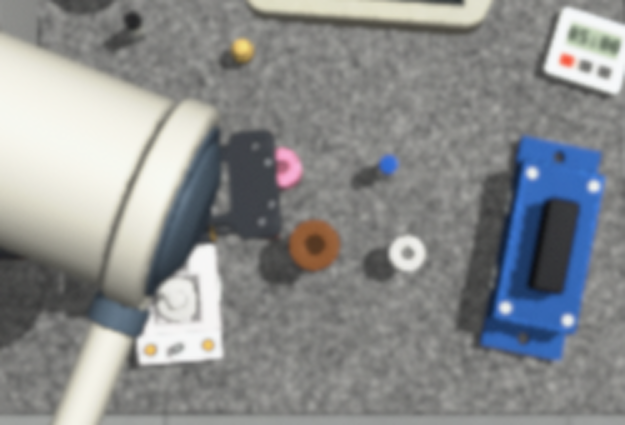

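Die held (seen from the side, above the body pocket). Aligning and lowering.

```bash

python3 -m jog '[{"x":0,"y":-2,"z":20,"wx":0,"wy":0,"wz":0},{"x":0,"y":0,"z":20,"wx":0,"wy":0,"wz":0},{"x":0,"y":0,"z":10,"wx":0,"wy":0,"wz":0},{"x":0,"y":0,"z":5,"wx":0,"wy":0,"wz":0},{"x":0,"y":0,"z":0,"wx":0,"wy":0,"wz":0}]'
python3 -m jog '[{"x":0,"y":0,"z":0,"wx":0,"wy":0,"wz":0},{"x":0,"y":0,"z":0,"wx":0,"wy":0,"wz":0}]'
python3 go.py .5284 -.1697 .035 -85
python3 - <<'E'
from h import *
im=cam("side")[0]; t=im[200:370,220:440]
cv2.imwrite(f"pics/side3.png",cv2.resize(t,None,fx=3,fy=3,interpolation=cv2.INTER_CUBIC))
E
```

```text
clock: 6.5
ee_pos: [0.5283, -0.1693, 0.0678]
orientation: [-180.0, 0.0, 4.9]
wrist_force: [0.6, 0.4, -1.8]
gripper_width: 0.0376
clock: 6.7
ee_pos: [0.5292, -0.1693, 0.0694]
orientation: [179.9, -0.1, 5.0]
wrist_force: [-0.5, -0.3, -3.0]
gripper_width: 0.0379
t 6.7 pos [ 0.5292 -0.1693  0.0694] tooly ang -85.03 tilt [ 0.0018 -0.0007] F [-0.5 -0.3 -3. ] w 0.0379 j [-21.  -0.  92.  -0.  88.  64.]
shift xyz mm [-0.9  0.3 34.4] norm 34.4
wz total -0.0005
```

View pics/side3.png

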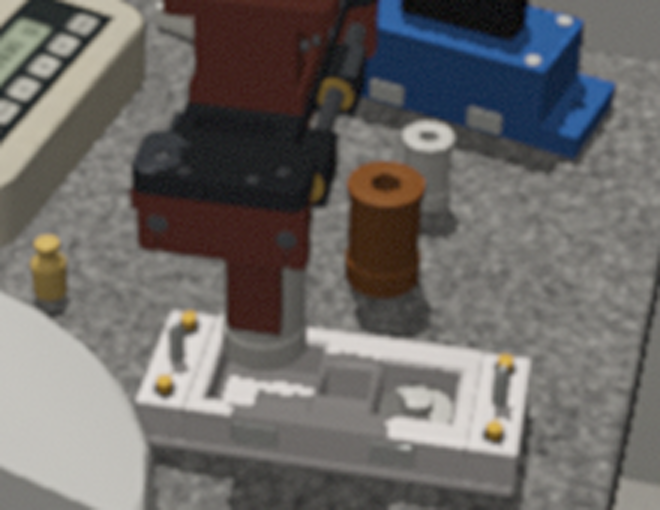

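```bash

python3 -m jog '[{"x":-0.5,"y":0,"z":10,"wx":0,"wy":0,"wz":0},{"x":0,"y":0,"z":8,"wx":0,"wy":0,"wz":0},{"x":0,"y":0,"z":5,"wx":0,"wy":0,"wz":0},{"x":0,"y":0,"z":4,"wx":0,"wy":0,"wz":0},{"x":0,"y":0,"z":3,"wx":0,"wy":0,"wz":0}]'
python3 -m jog '[{"x":0,"y":0,"z":2,"wx":0,"wy":0,"wz":0},{"x":0,"y":0,"z":0,"wx":0,"wy":0,"wz":0}]'
python3 go.py .5284 -.1697 .035 -85
```

```text
clock: 7.25
ee_pos: [0.5279, -0.1689, 0.0374]
orientation: [-180.0, 0.0, 5.0]
wrist_force: [-1.1, -0.1, -3.5]
gripper_width: 0.0377
clock: 7.45
ee_pos: [0.5281, -0.169, 0.0359]
orientation: [-180.0, 0.0, 5.0]
wrist_force: [-0.1, -0.0, -2.7]
gripper_width: 0.0376
t 7.45 pos [ 0.5281 -0.169   0.0359] tooly ang -85.03 tilt [-0.0003  0.0001] F [-0.1 -0.  -2.7] w 0.0376 j [-21.   1.  94.   0.  85.  64.]
shift xyz mm [0.3 0.7 0.9] norm 1.2
wz total -0.0004
```

```bash

python3 -m jog '[{"x":0,"y":0,"z":1,"wx":0,"wy":0,"wz":0},{"x":0,"y":0,"z":0,"wx":0,"wy":0,"wz":0}]'
python3 -m jog '[{"x":0,"y":0,"z":0.5,"wx":0,"wy":0,"wz":0},{"x":0,"y":0,"z":0,"wx":0,"wy":0,"wz":0}]'
python3 go.py .5284 -.1697 .035 -85
```

```text
clock: 7.65
ee_pos: [0.5283, -0.1691, 0.0353]
orientation: [180.0, -0.0, 5.0]
wrist_force: [-0.3, -0.5, -2.0]
gripper_width: 0.0378
clock: 7.85
ee_pos: [0.5282, -0.1691, 0.0347]
orientation: [180.0, -0.0, 5.0]
wrist_force: [-0.5, 0.0, -2.3]
gripper_width: 0.0375
t 7.85 pos [ 0.5282 -0.1691  0.0347] tooly ang -85.03 tilt [ 0.0002 -0.    ] F [-0.5  0.  -2.3] w 0.0375 j [-21.   1.  94.   0.  85.  64.]
shift xyz mm [ 0.1  0.7 -0.3] norm 0.7
wz total -0.0005
```

```bash

python3 -m jog '[{"x":0,"y":0,"z":0.5,"wx":0,"wy":0,"wz":0},{"x":0,"y":0,"z":0,"wx":0,"wy":0,"wz":0}]'
python3 -m jog '[{"x":0,"y":0,"z":0,"wx":0,"wy":0,"wz":0},{"x":0,"y":0,"z":0,"wx":0,"wy":0,"wz":0},{"x":0,"y":0,"z":0,"wx":0,"wy":0,"wz":0},{"x":0,"y":0,"z":0,"wx":0,"wy":0,"wz":0}]' 0.65
python3 -m jog '[{"x":0,"y":0,"z":-15,"wx":0,"wy":0,"wz":0},{"x":0,"y":0,"z":-25,"wx":0,"wy":0,"wz":0},{"x":0,"y":0,"z":-40,"wx":0,"wy":0,"wz":0},{"x":0,"y":0,"z":-10,"wx":0,"wy":0,"wz":0}]' 0.65
python3 go.py .5640 -.337 .12 -85
python3 - <<'E'
from h import *
im=cam("side")[0]; t=im[200:370,220:440]
cv2.imwrite(f"pics/side4.png",cv2.resize(t,None,fx=3,fy=3,interpolation=cv2.INTER_CUBIC))
E
```

```text
clock: 8.05
ee_pos: [0.5283, -0.1691, 0.0344]
orientation: [180.0, -0.0, 5.0]
wrist_force: [0.0, 0.7, -0.7]
gripper_width: 0.0373
clock: 8.45
ee_pos: [0.5283, -0.1691, 0.0344]
orientation: [180.0, -0.0, 5.0]
wrist_force: [-0.3, 0.6, 0.2]
gripper_width: 0.0572
clock: 8.85
ee_pos: [0.5302, -0.1698, 0.1306]
orientation: [179.8, -0.4, 5.0]
wrist_force: [0.2, 0.7, -0.1]
gripper_width: 0.0568
t 8.85 pos [ 0.5302 -0.1698  0.1306] tooly ang -85.03 tilt [ 0.0081 -0.0031] F [ 0.2  0.7 -0.1] w 0.0568 j [-21.  -2.  87.   0.  94.  64.]
shift xyz mm [ 19.1 169.4  11.4] norm 170.9
wz total -0.0005
```

View pics/side4.png

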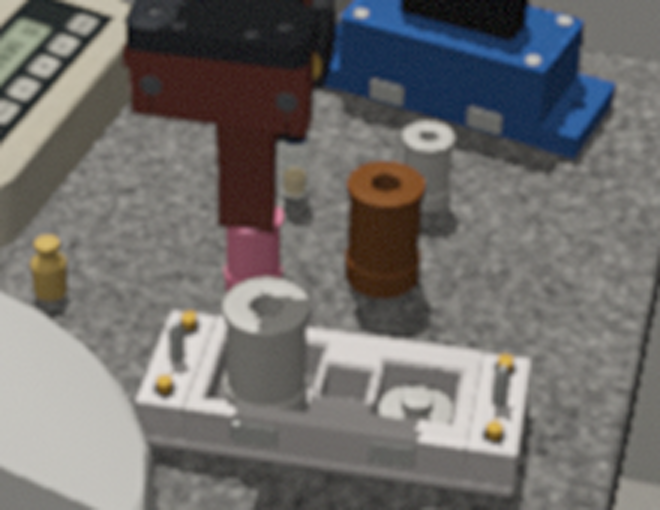

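The die body now stands in its pocket, crop (265,340). Next, the vial.

```bash

python3 -m jog '[{"x":3,"y":30,"z":0,"wx":0,"wy":0,"wz":0},{"x":5,"y":45,"z":0,"wx":0,"wy":0,"wz":0},{"x":5,"y":45,"z":0,"wx":0,"wy":0,"wz":0},{"x":5,"y":35,"z":0,"wx":0,"wy":0,"wz":0},{"x":2,"y":14,"z":10,"wx":0,"wy":0,"wz":0}]' 0.5
python3 -m jog '[{"x":0,"y":0,"z":20,"wx":0,"wy":0,"wz":0},{"x":0,"y":0,"z":20,"wx":0,"wy":0,"wz":0},{"x":0,"y":0,"z":0,"wx":0,"wy":0,"wz":0},{"x":0,"y":0,"z":0,"wx":0,"wy":0,"wz":0}]'
python3 go.py .5640 -.337 .027 -85
python3 - <<'E'
from h import *
im=cam("side")[0]; t=im[170:320,220:420]
cv2.imwrite(f"pics/side5.png",cv2.resize(t,None,fx=3,fy=3,interpolation=cv2.INTER_CUBIC))
E
```

```text
clock: 9.4
ee_pos: [0.5628, -0.3388, 0.1139]
orientation: [179.9, -0.0, 4.8]
wrist_force: [0.7, 0.8, -1.2]
gripper_width: 0.044
clock: 9.8
ee_pos: [0.5623, -0.3346, 0.0731]
orientation: [-179.9, 0.1, 5.0]
wrist_force: [0.3, 0.0, 0.7]
gripper_width: 0.0438
t 9.8 pos [ 0.5623 -0.3346  0.0731] tooly ang -84.99 tilt [-0.0018  0.0015] F [0.3 0.  0.7] w 0.0438 j [-34.  15.  75.   0.  90.  51.]
shift xyz mm [ 1.5  2.6 46.1] norm 46.2
wz total 0.0003
```

View pics/side5.png

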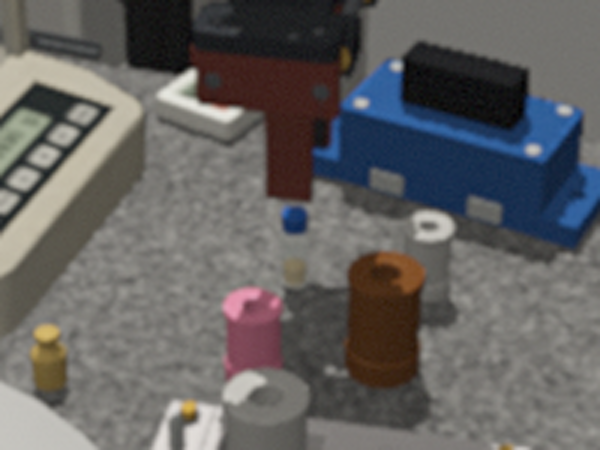

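The gripper is centred over the vial (cap at crop (294,217)). Descend.

```bash

python3 -m jog '[{"x":1,"y":2.5,"z":12,"wx":0,"wy":0,"wz":0},{"x":0,"y":0,"z":14,"wx":0,"wy":0,"wz":0},{"x":0,"y":0,"z":12,"wx":0,"wy":0,"wz":0},{"x":0,"y":0,"z":6,"wx":0,"wy":0,"wz":0},{"x":0,"y":0,"z":2,"wx":0,"wy":0,"wz":0}]'
python3 -m jog '[{"x":0,"y":0,"z":0,"wx":0,"wy":0,"wz":0},{"x":0,"y":0,"z":0,"wx":0,"wy":0,"wz":0}]'
python3 go.py .5640 -.337 .027 -85
```

```text
clock: 10.35
ee_pos: [0.5632, -0.3376, 0.0263]
orientation: [-179.9, 0.1, 5.0]
wrist_force: [0.3, 0.6, 0.1]
gripper_width: 0.0443
clock: 10.55
ee_pos: [0.5642, -0.3383, 0.0287]
orientation: [180.0, -0.0, 5.0]
wrist_force: [-0.2, -0.0, 0.0]
gripper_width: 0.0442
t 10.55 pos [ 0.5642 -0.3383  0.0287] tooly ang -85.03 tilt [ 0.0008 -0.0005] F [-0.2 -0.   0. ] w 0.0442 j [-34.  17.  77.   0.  86.  51.]
shift xyz mm [-0.1 -1.3  1.7] norm 2.2
wz total -0.0005
```

```bash

python3 -m jog '[{"x":0,"y":-1,"z":2,"wx":0,"wy":0,"wz":0},{"x":0,"y":0,"z":0,"wx":0,"wy":0,"wz":0},{"x":0,"y":0,"z":0,"wx":0,"wy":0,"wz":0},{"x":0,"y":0,"z":0,"wx":0,"wy":0,"wz":0},{"x":0,"y":0,"z":0,"wx":0,"wy":0,"wz":0}]' 0
python3 -m jog '[{"x":0,"y":0,"z":0,"wx":0,"wy":0,"wz":0},{"x":0,"y":0,"z":0,"wx":0,"wy":0,"wz":0},{"x":0,"y":0,"z":0,"wx":0,"wy":0,"wz":0}]' 0
python3 go.py .4920 -.1729 .13 -85
```

```text
clock: 11.05
ee_pos: [0.5639, -0.3371, 0.0262]
orientation: [180.0, -0.0, 5.0]
wrist_force: [-0.1, 0.2, 0.1]
gripper_width: 0.0139
clock: 11.35
ee_pos: [0.5639, -0.3371, 0.0263]
orientation: [180.0, -0.0, 5.0]
wrist_force: [0.2, -0.4, 0.4]
gripper_width: 0.0141
t 11.35 pos [ 0.5639 -0.3371  0.0263] tooly ang -85.03 tilt [ 0.0002 -0.0001] F [ 0.2 -0.4  0.4] w 0.0141 j [-34.  17.  78.   0.  86.  51.]
shift xyz mm [ -57.4 -169.8 -103.8] norm 207.1
wz total -0.0005
```

```bash

python3 -m jog '[{"x":0,"y":0,"z":-10,"wx":0,"wy":0,"wz":0},{"x":0,"y":0,"z":-25,"wx":0,"wy":0,"wz":0},{"x":0,"y":0,"z":-35,"wx":0,"wy":0,"wz":0},{"x":0,"y":0,"z":-30,"wx":0,"wy":0,"wz":0},{"x":-9,"y":-27,"z":-5,"wx":0,"wy":0,"wz":0}]'
python3 -m jog '[{"x":-14,"y":-41,"z":0,"wx":0,"wy":0,"wz":0},{"x":-14,"y":-41,"z":0,"wx":0,"wy":0,"wz":0},{"x":-12,"y":-36,"z":0,"wx":0,"wy":0,"wz":0},{"x":-8,"y":-24,"z":0,"wx":0,"wy":0,"wz":0},{"x":0,"y":0,"z":0,"wx":0,"wy":0,"wz":0}]'
python3 -m jog '[{"x":0,"y":0,"z":0,"wx":0,"wy":0,"wz":0},{"x":0,"y":0,"z":0,"wx":0,"wy":0,"wz":0}]'
python3 go.py .4920 -.1729 .033 -85
python3 - <<'E'
from h import *
im=cam("side")[0]; t=im[200:370,220:440]
cv2.imwrite(f"pics/side6.png",cv2.resize(t,None,fx=3,fy=3,interpolation=cv2.INTER_CUBIC))
E
```

```text
clock: 11.85
ee_pos: [0.5543, -0.3138, 0.137]
orientation: [179.7, -0.4, 4.8]
wrist_force: [0.3, 0.2, 0.4]
gripper_width: 0.0141
clock: 12.35
ee_pos: [0.4919, -0.1713, 0.1326]
orientation: [180.0, -0.1, 5.1]
wrist_force: [-0.3, 0.4, 0.1]
gripper_width: 0.014
clock: 12.55
ee_pos: [0.4927, -0.1744, 0.1315]
orientation: [180.0, -0.0, 4.9]
wrist_force: [0.6, -0.1, 0.5]
gripper_width: 0.0144
t 12.55 pos [ 0.4927 -0.1744  0.1315] tooly ang -85.06 tilt [ 0.0005 -0.0006] F [ 0.6 -0.1  0.5] w 0.0144 j [-23.  -7.  92.  -0.  95.  62.]
shift xyz mm [-0.7 -1.7 98.5] norm 98.6
wz total -0.001
```

View pics/side6.png

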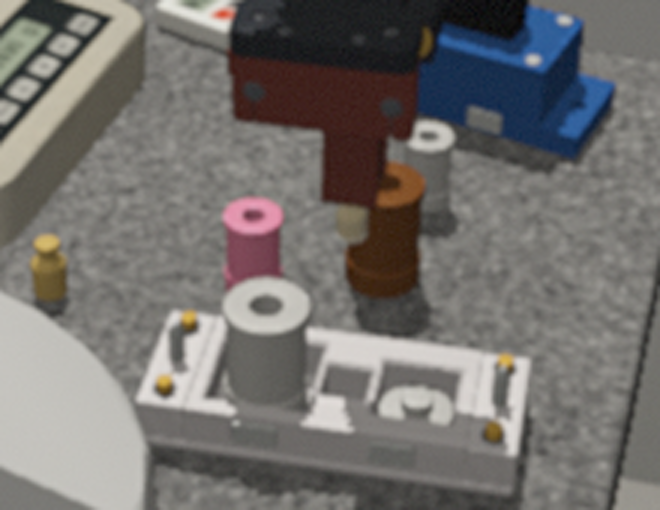

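The vial is held (base at crop (351,235)), hanging between the fingers above the middle pocket. Lower it to just above the parting face and check.

```bash

python3 -m jog '[{"x":-0.5,"y":-1.5,"z":20,"wx":0,"wy":0,"wz":0},{"x":0,"y":0,"z":25,"wx":0,"wy":0,"wz":0},{"x":0,"y":0,"z":17,"wx":0,"wy":0,"wz":0},{"x":0,"y":0,"z":8,"wx":0,"wy":0,"wz":0},{"x":0,"y":0,"z":0,"wx":0,"wy":0,"wz":0}]'
python3 -m jog '[{"x":0,"y":0,"z":0,"wx":0,"wy":0,"wz":0},{"x":0,"y":0,"z":0,"wx":0,"wy":0,"wz":0}]'
python3 go.py .4920 -.1729 .033 -85
python3 - <<'E'
from h import *
T=cam("side")
im=T[0].copy(); t=im[200:370,220:440]
print(proj(*T[1:],(.492,-.1729,.031))*1-[220,200], proj(*T[1:],(.492,-.1729,.026))-[220,200])
cv2.imwrite(f"pics/side7.png",cv2.resize(t,None,fx=3.5,fy=3.5,interpolation=cv2.INTER_CUBIC))
E
```

```text
clock: 13.1
ee_pos: [0.4911, -0.1725, 0.0597]
orientation: [-179.9, 0.1, 4.9]
wrist_force: [0.0, -0.5, -0.1]
gripper_width: 0.014
clock: 13.3
ee_pos: [0.4925, -0.1727, 0.0625]
orientation: [179.9, -0.1, 5.0]
wrist_force: [0.1, 0.1, 0.3]
gripper_width: 0.0137
t 13.3 pos [ 0.4925 -0.1727  0.0625] tooly ang -85.04 tilt [ 0.0019 -0.0008] F [0.1 0.1 0.3] w 0.0137 j [-23.  -5.  97.  -0.  88.  62.]
shift xyz mm [-0.6  0.2 29.5] norm 29.5
wz total -0.0007
[114.66307087 123.01826254] [114.56458715 125.84814157]
```

View pics/side7.png

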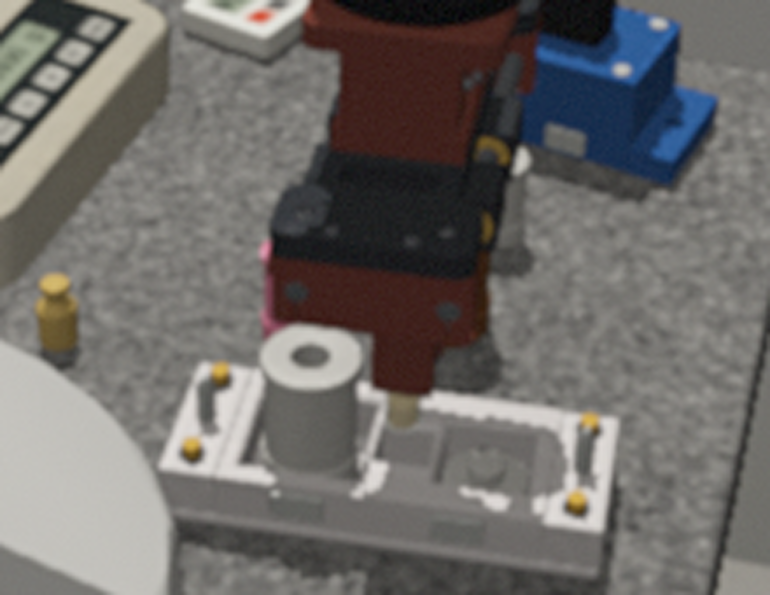

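The vial base at crop (402,425) matches the projected pocket centre (~402,440 at the face). Insert.

```bash

python3 -m jog '[{"x":-0.5,"y":0,"z":8,"wx":0,"wy":0,"wz":0},{"x":0,"y":0,"z":8,"wx":0,"wy":0,"wz":0},{"x":0,"y":0,"z":6,"wx":0,"wy":0,"wz":0},{"x":0,"y":0,"z":4,"wx":0,"wy":0,"wz":0},{"x":0,"y":0,"z":2,"wx":0,"wy":0,"wz":0}]'
python3 -m jog '[{"x":0,"y":0,"z":0,"wx":0,"wy":0,"wz":0},{"x":0,"y":0,"z":0,"wx":0,"wy":0,"wz":0}]'
python3 go.py .4920 -.1729 .033 -85
```

```text
clock: 13.85
ee_pos: [0.4909, -0.172, 0.0322]
orientation: [-180.0, 0.1, 5.0]
wrist_force: [-0.0, -0.7, -0.1]
gripper_width: 0.0138
clock: 14.05
ee_pos: [0.4914, -0.1723, 0.0333]
orientation: [180.0, -0.0, 5.0]
wrist_force: [0.2, 0.1, -0.6]
gripper_width: 0.0139
t 14.05 pos [ 0.4914 -0.1723  0.0333] tooly ang -85.03 tilt [ 0.0003 -0.0001] F [ 0.2  0.1 -0.6] w 0.0139 j [-23.  -4.  99.   0.  85.  62.]
shift xyz mm [0.5 0.6 0.3] norm 0.9
wz total -0.0005
```

```bash

python3 -m jog '[{"x":0.3,"y":0.3,"z":0.5,"wx":0,"wy":0,"wz":0},{"x":0,"y":0,"z":0,"wx":0,"wy":0,"wz":0}]'
python3 -m jog '[{"x":0,"y":0,"z":0,"wx":0,"wy":0,"wz":0},{"x":0,"y":0,"z":0,"wx":0,"wy":0,"wz":0},{"x":0,"y":0,"z":0,"wx":0,"wy":0,"wz":0},{"x":0,"y":0,"z":0,"wx":0,"wy":0,"wz":0}]' 0.45
python3 -m jog '[{"x":0,"y":0,"z":-10,"wx":0,"wy":0,"wz":0},{"x":0,"y":0,"z":-20,"wx":0,"wy":0,"wz":0},{"x":0,"y":0,"z":-40,"wx":0,"wy":0,"wz":0},{"x":0,"y":0,"z":-40,"wx":0,"wy":0,"wz":0}]'
python3 go.py .5018 -.4582 .14 -101.6
python3 - <<'E'
from h import *
im=cam("side")[0]; t=im[200:370,220:440]
cv2.imwrite(f"pics/side8.png",cv2.resize(t,None,fx=3,fy=3,interpolation=cv2.INTER_CUBIC))
E
```

```text
clock: 14.25
ee_pos: [0.4918, -0.1726, 0.0329]
orientation: [180.0, -0.0, 5.0]
wrist_force: [-0.7, 0.2, 0.1]
gripper_width: 0.0139
clock: 14.65
ee_pos: [0.4916, -0.1725, 0.0327]
orientation: [180.0, -0.0, 5.0]
wrist_force: [0.8, 0.5, -0.1]
gripper_width: 0.039
clock: 15.05
ee_pos: [0.4911, -0.1723, 0.1439]
orientation: [-180.0, 0.1, 5.0]
wrist_force: [0.5, -0.8, 0.9]
gripper_width: 0.0395
t 15.05 pos [ 0.4911 -0.1723  0.1439] tooly ang -85.03 tilt [-0.0012  0.0005] F [ 0.5 -0.8  0.9] w 0.0395 j [-23.  -7.  91.  -0.  97.  62.]
shift xyz mm [-14.1 285.8   3.8] norm 286.1
wz total 0.2892
```

View pics/side8.png

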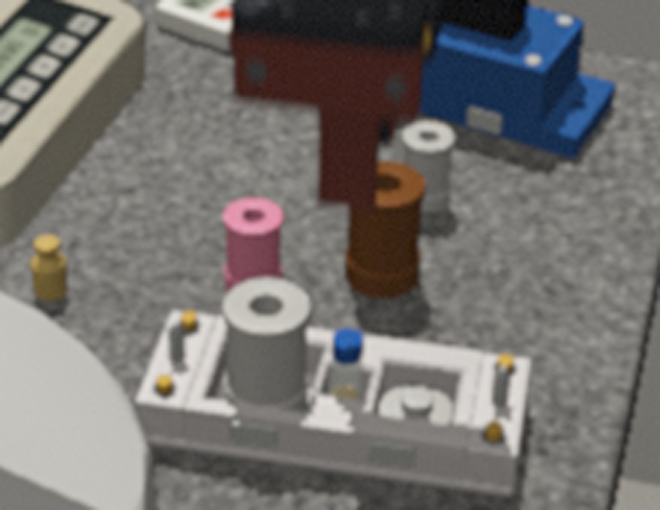

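Both parts stand upright in their pockets (vial cap at crop (347,345)). On to the cover grip.

```bash

python3 -m jog '[{"x":-2,"y":30,"z":0,"wx":0,"wy":0,"wz":0},{"x":-2,"y":45,"z":0,"wx":0,"wy":0,"wz":0},{"x":-2,"y":45,"z":0,"wx":0,"wy":0,"wz":0},{"x":-2,"y":45,"z":0,"wx":0,"wy":0,"wz":0},{"x":-2,"y":45,"z":0,"wx":0,"wy":0,"wz":0}]' 0.55
python3 -m jog '[{"x":-2,"y":45,"z":0,"wx":0,"wy":0,"wz":0},{"x":-2,"y":30,"z":0,"wx":0,"wy":0,"wz":0.14},{"x":0,"y":0,"z":0,"wx":0,"wy":0,"wz":0.149},{"x":0,"y":0,"z":0,"wx":0,"wy":0,"wz":0},{"x":0,"y":0,"z":0,"wx":0,"wy":0,"wz":0}]'
python3 -m jog '[{"x":0,"y":0,"z":0,"wx":0,"wy":0,"wz":0}]'
python3 go.py .5018 -.4585 .055 -101.6
python3 - <<'E'
from h import *
S=cam("side");T=cam("top")
t=S[0][100:260,290:480]
cv2.imwrite(f"pics/side9.png",cv2.resize(t,None,fx=3,fy=3,interpolation=cv2.INTER_CUBIC))
t=T[0][180:320,215:425]
cv2.imwrite(f"pics/top9.png",cv2.resize(t,None,fx=3,fy=3,interpolation=cv2.INTER_CUBIC))
E
```

```text
clock: 15.6
ee_pos: [0.4999, -0.3844, 0.1435]
orientation: [180.0, -0.1, 5.0]
wrist_force: [0.7, 0.6, -0.2]
gripper_width: 0.0484
clock: 16.1
ee_pos: [0.5025, -0.4574, 0.143]
orientation: [-180.0, -0.0, -11.3]
wrist_force: [-0.0, 0.4, -0.1]
gripper_width: 0.0483
clock: 16.2
ee_pos: [0.5027, -0.457, 0.1432]
orientation: [180.0, -0.0, -11.4]
wrist_force: [-0.1, 0.2, 0.2]
gripper_width: 0.048
t 16.2 pos [ 0.5027 -0.457   0.1432] tooly ang -101.36 tilt [ 0.0005 -0.0004] F [-0.1  0.2  0.2] w 0.048 j [-45.  17.  65.   0.  98.  56.]
shift xyz mm [-0.6  1.6 88.2] norm 88.2
wz total 0.0041
```

View pics/side9.png

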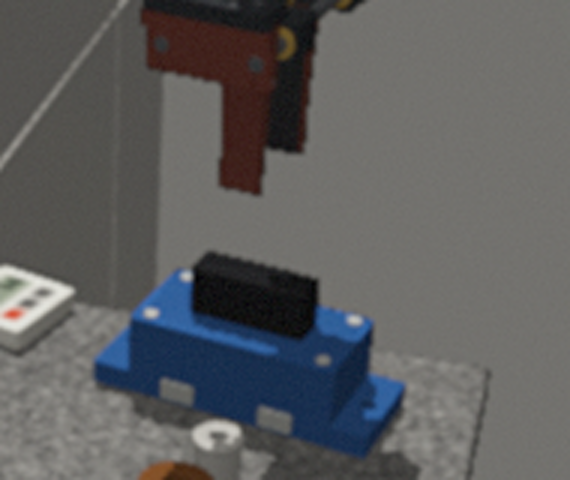

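View pics/top9.png

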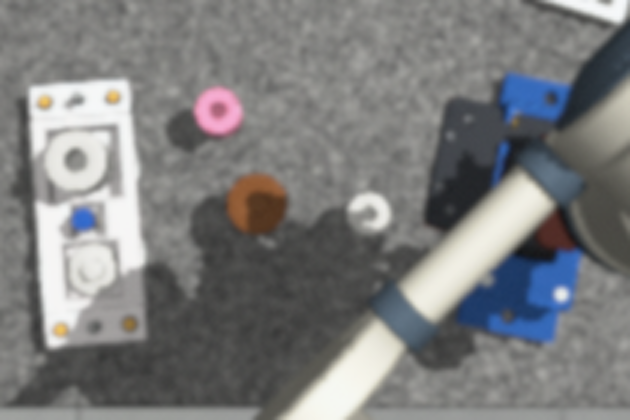

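Gripper aligned above the rib (side (255,295)). In the top view the die and vial sit centred in their pockets. Descend to the rib.

```bash

python3 -m jog '[{"x":-0.5,"y":1.5,"z":15,"wx":0,"wy":0,"wz":0.004},{"x":0,"y":0,"z":25,"wx":0,"wy":0,"wz":0},{"x":0,"y":0,"z":20,"wx":0,"wy":0,"wz":0},{"x":0,"y":0,"z":12,"wx":0,"wy":0,"wz":0},{"x":0,"y":0,"z":8,"wx":0,"wy":0,"wz":0}]'
python3 -m jog '[{"x":0,"y":0,"z":4,"wx":0,"wy":0,"wz":0},{"x":0,"y":0,"z":2,"wx":0,"wy":0,"wz":0},{"x":0,"y":0,"z":0,"wx":0,"wy":0,"wz":0}]'
python3 go.py .5018 -.4585 .056 -101.6
```

```text
clock: 16.8
ee_pos: [0.5011, -0.4583, 0.0605]
orientation: [-179.9, 0.1, -11.8]
wrist_force: [0.3, -0.3, 0.7]
gripper_width: 0.0482
clock: 17.1
ee_pos: [0.5019, -0.4593, 0.0573]
orientation: [180.0, -0.1, -11.8]
wrist_force: [0.8, -0.7, 0.2]
gripper_width: 0.048
t 17.1 pos [ 0.5019 -0.4593  0.0573] tooly ang -101.81 tilt [ 0.0008 -0.0008] F [ 0.8 -0.7  0.2] w 0.048 j [-45.  19.  72.   0.  89.  56.]
shift xyz mm [-0.2 -0.8  1.3] norm 1.6
wz total -0.0037
```

```bash

python3 -m jog '[{"x":0,"y":0,"z":1,"wx":0,"wy":0,"wz":0},{"x":0,"y":0,"z":0,"wx":0,"wy":0,"wz":0},{"x":0,"y":0,"z":0,"wx":0,"wy":0,"wz":0},{"x":0,"y":0,"z":0,"wx":0,"wy":0,"wz":0},{"x":0,"y":0,"z":0,"wx":0,"wy":0,"wz":0}]' 0
python3 go.py .5018 -.4585 .056 -101.6
python3 -m jog '[{"x":0,"y":0,"z":0,"wx":0,"wy":0,"wz":0},{"x":0,"y":0,"z":-5,"wx":0,"wy":0,"wz":0},{"x":0,"y":0,"z":-10,"wx":0,"wy":0,"wz":0},{"x":0,"y":0,"z":-20,"wx":0,"wy":0,"wz":0},{"x":0,"y":0,"z":-20,"wx":0,"wy":0,"wz":0}]'
python3 -m jog '[{"x":0,"y":0,"z":-25,"wx":0,"wy":0,"wz":0},{"x":0,"y":0,"z":-15,"wx":0,"wy":0,"wz":0},{"x":0,"y":0,"z":0,"wx":0,"wy":0,"wz":0}]'
python3 go.py .4965 -.1725 .151 -85
python3 - <<'E'
from h import *
S=cam("side");
t=S[0][80:260,290:480]
cv2.imwrite(f"pics/side10.png",cv2.resize(t,None,fx=3,fy=3,interpolation=cv2.INTER_CUBIC))
E
```

```text
clock: 17.6
ee_pos: [0.5016, -0.4593, 0.056]
orientation: [180.0, -0.0, -11.8]
wrist_force: [0.0, -1.5, 0.6]
gripper_width: 0.0241
t 17.6 pos [ 0.5016 -0.4593  0.056 ] tooly ang -101.82 tilt [ 0.0004 -0.0005] F [ 0.  -1.5  0.6] w 0.0241 j [-45.  19.  72.  -0.  89.  56.]
shift xyz mm [-0.  -0.8 -0. ] norm 0.8
wz total -0.0038
clock: 18.1
ee_pos: [0.5013, -0.4586, 0.111]
orientation: [-179.9, 0.1, -11.8]
wrist_force: [0.1, 0.8, -2.4]
gripper_width: 0.0241
clock: 18.4
ee_pos: [0.5025, -0.4599, 0.1545]
orientation: [179.8, -0.3, -11.8]
wrist_force: [1.2, 0.8, -1.9]
gripper_width: 0.0237
t 18.4 pos [ 0.5025 -0.4599  0.1545] tooly ang -101.81 tilt [ 0.0041 -0.004 ] F [ 1.2  0.8 -1.9] w 0.0237 j [-45.  17.  64.   0.  99.  56.]
shift xyz mm [ -64.7 -280.1    2.3] norm 287.5
wz total -0.2934
```

View pics/side10.png

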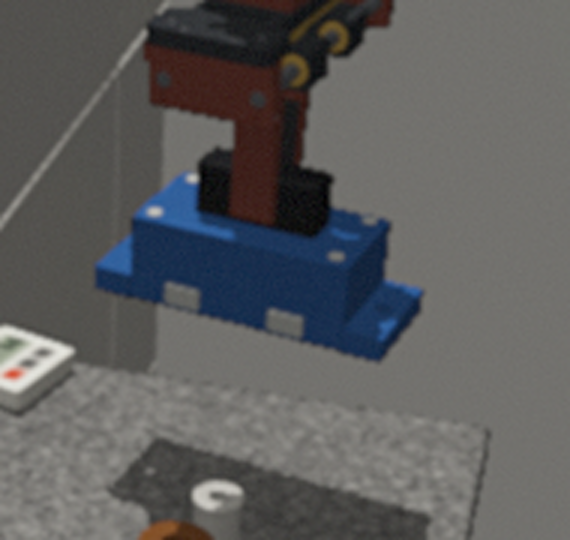

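Cover lifted level, with the grip within 1 mm of centre. Carry it over the case.

```bash

python3 -m jog '[{"x":-5,"y":-20,"z":0,"wx":0,"wy":0,"wz":0},{"x":-8,"y":-34,"z":0,"wx":0,"wy":0,"wz":0},{"x":-9,"y":-40,"z":0,"wx":0,"wy":0,"wz":0},{"x":-9,"y":-40,"z":0,"wx":0,"wy":0,"wz":0},{"x":-9,"y":-40,"z":0,"wx":0,"wy":0,"wz":0}]'
python3 -m jog '[{"x":-9,"y":-40,"z":0,"wx":0,"wy":0,"wz":0},{"x":-8,"y":-34,"z":0,"wx":0,"wy":0,"wz":0},{"x":-5,"y":-20,"z":0,"wx":0,"wy":0,"wz":-0.09},{"x":0,"y":-8,"z":0,"wx":0,"wy":0,"wz":-0.12},{"x":0,"y":0,"z":0,"wx":0,"wy":0,"wz":-0.08}]'
python3 -m jog '[{"x":0,"y":0,"z":0,"wx":0,"wy":0,"wz":0},{"x":0,"y":0,"z":0,"wx":0,"wy":0,"wz":0},{"x":0,"y":0,"z":0,"wx":0,"wy":0,"wz":0}]'
python3 go.py .4965 -.1725 .151 -85
```

```text
clock: 18.95
ee_pos: [0.4971, -0.2786, 0.1483]
orientation: [-179.9, 0.2, -11.8]
wrist_force: [0.6, -0.4, -1.2]
gripper_width: 0.0238
clock: 19.45
ee_pos: [0.4962, -0.1742, 0.1488]
orientation: [-179.9, 0.1, 5.2]
wrist_force: [-0.4, 0.1, -3.0]
gripper_width: 0.0236
clock: 19.75
ee_pos: [0.4964, -0.1762, 0.1499]
orientation: [-180.0, 0.1, 4.7]
wrist_force: [-0.5, -0.9, -3.1]
gripper_width: 0.0241
t 19.75 pos [ 0.4964 -0.1762  0.1499] tooly ang -85.32 tilt [-0.0011  0.0004] F [-0.5 -0.9 -3.1] w 0.0241 j [-23.  -6.  89.  -0.  97.  62.]
shift xyz mm [ 0.4 -3.7 -1.1] norm 3.9
wz total -0.0056
```

```bash

python3 -m jog '[{"x":0.4,"y":-3.7,"z":10,"wx":0,"wy":0,"wz":-0.0055},{"x":0,"y":0,"z":8,"wx":0,"wy":0,"wz":0},{"x":0,"y":0,"z":2,"wx":0,"wy":0,"wz":0},{"x":0,"y":0,"z":0,"wx":0,"wy":0,"wz":0},{"x":0,"y":0,"z":0,"wx":0,"wy":0,"wz":0}]'
python3 go.py .4965 -.1725 .106 -85
python3 - <<'E'
from h import *
S=cam("side");T=cam("top")
t=S[0][150:370,220:440]
cv2.imwrite(f"pics/side11.png",cv2.resize(t,None,fx=2.7,fy=2.7,interpolation=cv2.INTER_CUBIC))
t=T[0][180:320,195:345]
cv2.imwrite(f"pics/top11.png",cv2.resize(t,None,fx=4,fy=4,interpolation=cv2.INTER_CUBIC))
E
```

```text
clock: 20.25
ee_pos: [0.4968, -0.1724, 0.1307]
orientation: [180.0, -0.0, 5.1]
wrist_force: [0.0, -0.1, -1.5]
gripper_width: 0.0237
t 20.25 pos [ 0.4968 -0.1724  0.1307] tooly ang -84.89 tilt [ 0. -0.] F [ 0.  -0.1 -1.5] w 0.0237 j [-23.  -6.  91.  -0.  95.  62.]
shift xyz mm [-0.3  0.1 24.7] norm 24.7
wz total 0.0019
```

View pics/side11.png

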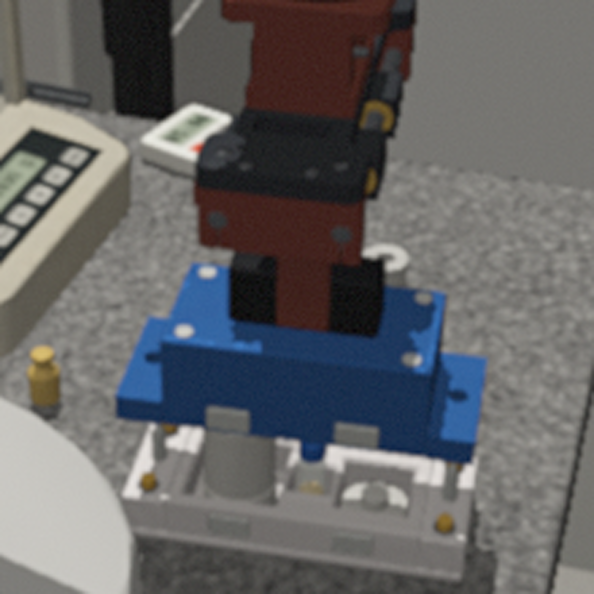

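View pics/top11.png

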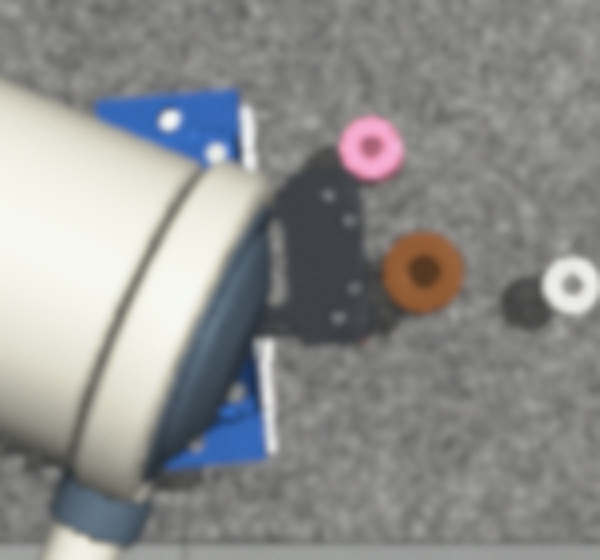

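```bash

python3 -m jog '[{"x":-0.3,"y":0,"z":8,"wx":0,"wy":0,"wz":0.002},{"x":0,"y":0,"z":10,"wx":0,"wy":0,"wz":0},{"x":0,"y":0,"z":4,"wx":0,"wy":0,"wz":0},{"x":0,"y":0,"z":0,"wx":0,"wy":0,"wz":0},{"x":0,"y":0,"z":0,"wx":0,"wy":0,"wz":0}]'
python3 go.py .4965 -.1725 .106 -85
python3 - <<'E'
from h import *
S=cam("side");
h,s,v=cv2.split(cv2.cvtColor(S[0],cv2.COLOR_BGR2HSV))
z=ctrl.get_obs()["ee_pos"][2]-.056+.05
# white-ish dots surrounded by blue
for b in blobs(((v>130)&(s<70)).astype(np.uint8),(275,240,395,305),5,40): print(b[0],b[1],onz(*S[1:],b[0],z).round(4))
for p in [(.5,)]: pass
t=S[0][220:370,240:420]
cv2.imwrite(f"pics/side12.png",cv2.resize(t,None,fx=4,fy=4,interpolation=cv2.INTER_CUBIC))
E
```

```text
clock: 20.85
ee_pos: [0.4964, -0.1723, 0.1084]
orientation: [-180.0, 0.0, 5.0]
wrist_force: [-0.0, -1.1, -2.1]
gripper_width: 0.0238
t 20.85 pos [ 0.4964 -0.1723  0.1084] tooly ang -85.0 tilt [-0.0004  0.0002] F [-0.  -1.1 -2.1] w 0.0238 j [-23.  -6.  93.   0.  93.  62.]
shift xyz mm [0.1 0.2 2.4] norm 2.4
wz total 0.0
[284.8 241.5] 10 [ 0.5821 -0.2366  0.1028]
[372.67 240.67] 9 [ 0.4666 -0.2746  0.1028]
[386.45 241.55] 20 [ 0.4478 -0.2782  0.1028]
[378.   245.18] 11 [ 0.4572 -0.2659  0.1028]
[372.83 252.5 ] 12 [ 0.4604 -0.2466  0.1028]
[376.23 259.58] 31 [ 0.4526 -0.2318  0.1028]
[390.8 256.4] 5 [ 0.4354 -0.2448  0.1028]
[302.88 261.12] 8 [ 0.5445 -0.1998  0.1028]
[393.67 261.83] 6 [ 0.4294 -0.2336  0.1028]
[373.55 268.09] 22 [ 0.452  -0.2121  0.1028]
[391.73 270.33] 15 [ 0.4283 -0.2142  0.1028]
[280.95 278.1 ] 20 [ 0.56   -0.1566  0.1028]
[384.8 286.5] 20 [ 0.4304 -0.1782  0.1028]
[288.25 286.68] 28 [ 0.5456 -0.1426  0.1028]
[391.96 291.  ] 25 [ 0.4201 -0.1719  0.1028]
[372.85 297.54] 13 [ 0.4401 -0.1524  0.1028]
```

View pics/side12.png

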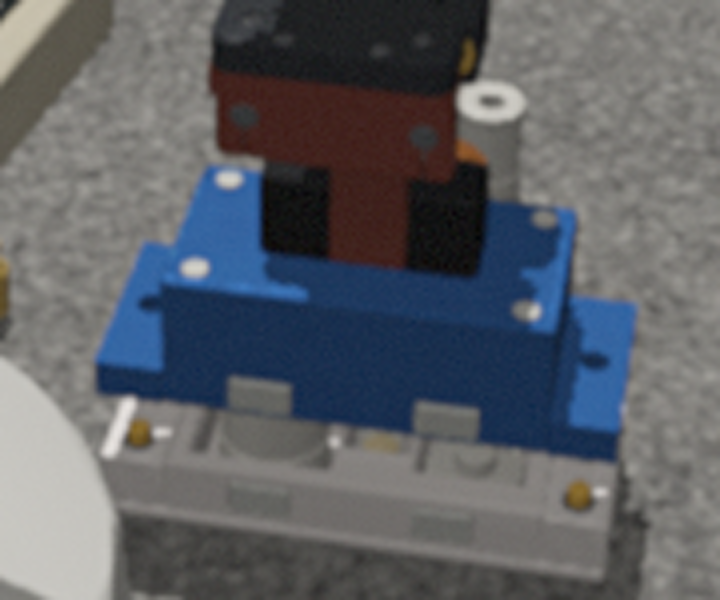

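```bash
python3 - <<'E'
from h import *
S=cam("side")
z=.1084-.056+.05
d=np.array([onz(*S[1:],p,z)[:2] for p in [(297,265),(288.4,286.9),(376,274.6),(371.9,297.8)]])
p=np.array([onz(*S[1:],p,.0295)[:2] for p in [(282.5,306),(274.39,327.78),(388.47,319.82),(384.1,343.05)]])
for n,q in(("dots",d),("pins",p)):
    a=q[2]+q[3]-q[0]-q[1]; print(n,q.mean(0).round(4),np.degrees(np.arctan2(a[1],a[0])).round(2),(np.linalg.norm(a)/2).round(4))
E
```

```text
dots [ 0.4955 -0.171 ] -174.72 0.1042
pins [ 0.4956 -0.1719] -174.69 0.1457
```

The cover is aligned to within 1 mm and 0.1° of the case in the same view. Lower onto the dowels.

```bash

python3 -m jog '[{"x":0,"y":0,"z":3,"wx":0,"wy":0,"wz":0},{"x":0,"y":0,"z":3,"wx":0,"wy":0,"wz":0},{"x":0,"y":0,"z":3,"wx":0,"wy":0,"wz":0},{"x":0,"y":0,"z":0,"wx":0,"wy":0,"wz":0}]'
python3 go.py .4965 -.1725 .082 -85
python3 -m jog '[{"x":0,"y":0,"z":3,"wx":0,"wy":0,"wz":0},{"x":0,"y":0,"z":3,"wx":0,"wy":0,"wz":0},{"x":0,"y":0,"z":0,"wx":0,"wy":0,"wz":0}]'
python3 go.py .4965 -.1725 .082 -85
```

```text
clock: 21.35
ee_pos: [0.4962, -0.1722, 0.0989]
orientation: [-180.0, 0.1, 5.0]
wrist_force: [-0.0, 0.2, -2.3]
gripper_width: 0.0239
t 21.35 pos [ 0.4962 -0.1722  0.0989] tooly ang -85.0 tilt [-0.001   0.0004] F [-0.   0.2 -2.3] w 0.0239 j [-23.  -6.  94.  -0.  92.  62.]
shift xyz mm [ 0.3  0.3 16.9] norm 16.9
wz total -0.0
clock: 21.65
ee_pos: [0.4962, -0.1723, 0.093]
orientation: [-180.0, 0.1, 5.0]
wrist_force: [0.1, 0.6, -2.6]
gripper_width: 0.0237
t 21.65 pos [ 0.4962 -0.1723  0.093 ] tooly ang -85.0 tilt [-0.0009  0.0004] F [ 0.1  0.6 -2.6] w 0.0237 j [-23.  -6.  94.  -0.  91.  62.]
shift xyz mm [ 0.3  0.3 11. ] norm 11.0
wz total 0.0
```

The dowels have entered with no side force. Continue onto the spring pins.

```bash

python3 -m jog '[{"x":0.3,"y":0,"z":2,"wx":0,"wy":0,"wz":0},{"x":0,"y":0,"z":2,"wx":0,"wy":0,"wz":0},{"x":0,"y":0,"z":1,"wx":0,"wy":0,"wz":0},{"x":0,"y":0,"z":0,"wx":0,"wy":0,"wz":0}]'
python3 go.py .4965 -.1725 .082 -85
python3 -m jog '[{"x":0,"y":0,"z":1.5,"wx":0,"wy":0,"wz":0},{"x":0,"y":0,"z":1.5,"wx":0,"wy":0,"wz":0},{"x":0,"y":0,"z":0,"wx":0,"wy":0,"wz":0},{"x":0,"y":0,"z":0,"wx":0,"wy":0,"wz":0}]'
python3 go.py .4965 -.1725 .082 -85
```

```text
clock: 22.05
ee_pos: [0.4967, -0.1723, 0.0884]
orientation: [-180.0, 0.0, 5.0]
wrist_force: [-0.2, 0.4, -2.1]
gripper_width: 0.0239
t 22.05 pos [ 0.4967 -0.1723  0.0884] tooly ang -85.0 tilt [-0.0004  0.0001] F [-0.2  0.4 -2.1] w 0.0239 j [-23.  -5.  95.  -0.  91.  62.]
shift xyz mm [-0.2  0.2  6.4] norm 6.4
wz total 0.0001
clock: 22.45
ee_pos: [0.497, -0.1724, 0.0864]
orientation: [180.0, -0.0, 5.0]
wrist_force: [-1.3, 0.7, 3.9]
gripper_width: 0.0238
t 22.45 pos [ 0.497  -0.1724  0.0864] tooly ang -85.0 tilt [ 0.0009 -0.0004] F [-1.3  0.7  3.9] w 0.0238 j [-23.  -5.  95.  -0.  90.  62.]
shift xyz mm [-0.5  0.   4.4] norm 4.5
wz total 0.0
```

```bash

python3 -m jog '[{"x":0,"y":0,"z":1.5,"wx":0,"wy":0,"wz":0},{"x":0,"y":0,"z":1.5,"wx":0,"wy":0,"wz":0},{"x":0,"y":0,"z":0,"wx":0,"wy":0,"wz":0},{"x":0,"y":0,"z":0,"wx":0,"wy":0,"wz":0}]'
python3 go.py .4965 -.1725 .082 -85
python3 -m jog '[{"x":0,"y":0,"z":1,"wx":0,"wy":0,"wz":0},{"x":0,"y":0,"z":1,"wx":0,"wy":0,"wz":0},{"x":0,"y":0,"z":0,"wx":0,"wy":0,"wz":0},{"x":0,"y":0,"z":0,"wx":0,"wy":0,"wz":0}]'
python3 go.py .4965 -.1725 .082 -85
```

```text
clock: 22.85
ee_pos: [0.497, -0.1725, 0.0834]
orientation: [180.0, -0.0, 5.0]
wrist_force: [-3.1, 0.1, 7.1]
gripper_width: 0.0236
t 22.85 pos [ 0.497  -0.1725  0.0834] tooly ang -85.0 tilt [ 0.0009 -0.0004] F [-3.1  0.1  7.1] w 0.0236 j [-23.  -5.  95.  -0.  90.  62.]
shift xyz mm [-0.5 -0.   1.4] norm 1.5
wz total 0.0
clock: 23.25
ee_pos: [0.497, -0.1725, 0.0819]
orientation: [180.0, -0.1, 5.0]
wrist_force: [-3.5, -0.5, 7.7]
gripper_width: 0.024
t 23.25 pos [ 0.497  -0.1725  0.0819] tooly ang -85.0 tilt [ 0.0011 -0.0006] F [-3.5 -0.5  7.7] w 0.024 j [-23.  -5.  95.  -0.  90.  62.]
shift xyz mm [-0.5 -0.1 -0.1] norm 0.5
wz total 0.0
```

```bash

python3 -m jog '[{"x":-0.4,"y":0,"z":0.5,"wx":0,"wy":0,"wz":0},{"x":0,"y":0,"z":0.5,"wx":0,"wy":0,"wz":0},{"x":0,"y":0,"z":0,"wx":0,"wy":0,"wz":0},{"x":0,"y":0,"z":0,"wx":0,"wy":0,"wz":0}]'
python3 go.py .4965 -.1725 .082 -85
python3 -m jog '[{"x":0,"y":0,"z":0.5,"wx":0,"wy":0,"wz":0},{"x":0,"y":0,"z":0.5,"wx":0,"wy":0,"wz":0},{"x":0,"y":0,"z":0,"wx":0,"wy":0,"wz":0},{"x":0,"y":0,"z":0,"wx":0,"wy":0,"wz":0}]'
python3 go.py .4965 -.1725 .082 -85
```

```text
clock: 23.65
ee_pos: [0.497, -0.1726, 0.0818]
orientation: [179.9, -0.1, 5.0]
wrist_force: [-4.2, 1.8, 11.4]
gripper_width: 0.0237
t 23.65 pos [ 0.497  -0.1726  0.0818] tooly ang -84.99 tilt [ 0.0023 -0.0009] F [-4.2  1.8 11.4] w 0.0237 j [-23.  -5.  95.   0.  90.  62.]
shift xyz mm [-0.5 -0.1 -0.2] norm 0.5
wz total 0.0002
clock: 24.05
ee_pos: [0.497, -0.1726, 0.0818]
orientation: [179.9, -0.1, 5.0]
wrist_force: [-5.7, 1.7, 16.3]
gripper_width: 0.0237
t 24.05 pos [ 0.497  -0.1726  0.0818] tooly ang -84.99 tilt [ 0.0027 -0.0011] F [-5.7  1.7 16.3] w 0.0237 j [-23.  -5.  95.   0.  90.  62.]
shift xyz mm [-0.5 -0.2 -0.2] norm 0.5
wz total 0.0001
```

Hard stop at tip z = 81.8 mm, which puts the cover origin at 25.8 ≈ 26 mm, with the push rising to 16 N. Verify visually.

```bash

python3 -m jog '[{"x":0,"y":0,"z":0.3,"wx":0,"wy":0,"wz":0},{"x":0,"y":0,"z":0,"wx":0,"wy":0,"wz":0},{"x":0,"y":0,"z":0,"wx":0,"wy":0,"wz":0},{"x":0,"y":0,"z":0,"wx":0,"wy":0,"wz":0},{"x":0,"y":0,"z":0,"wx":0,"wy":0,"wz":0}]'
python3 go.py .4965 -.1725 .082 -85
python3 - <<'E'
from h import *
S=cam("side");T=cam("top")
t=S[0][220:370,225:420]
cv2.imwrite(f"pics/side13.png",cv2.resize(t,None,fx=4,fy=4,interpolation=cv2.INTER_CUBIC))
t=T[0][100:320,190:430]
cv2.imwrite(f"pics/top13.png",cv2.resize(t,None,fx=2.5,fy=2.5,interpolation=cv2.INTER_CUBIC))
E
```

```text
clock: 24.55
ee_pos: [0.497, -0.1727, 0.0817]
orientation: [179.9, -0.2, 5.0]
wrist_force: [-7.3, 2.2, 17.2]
gripper_width: 0.0238
t 24.55 pos [ 0.497  -0.1727  0.0817] tooly ang -84.99 tilt [ 0.0029 -0.0013] F [-7.3  2.2 17.2] w 0.0238 j [-23.  -5.  95.  -0.  90.  62.]
shift xyz mm [-0.5 -0.2 -0.3] norm 0.6
wz total 0.0001
```

View pics/side13.png

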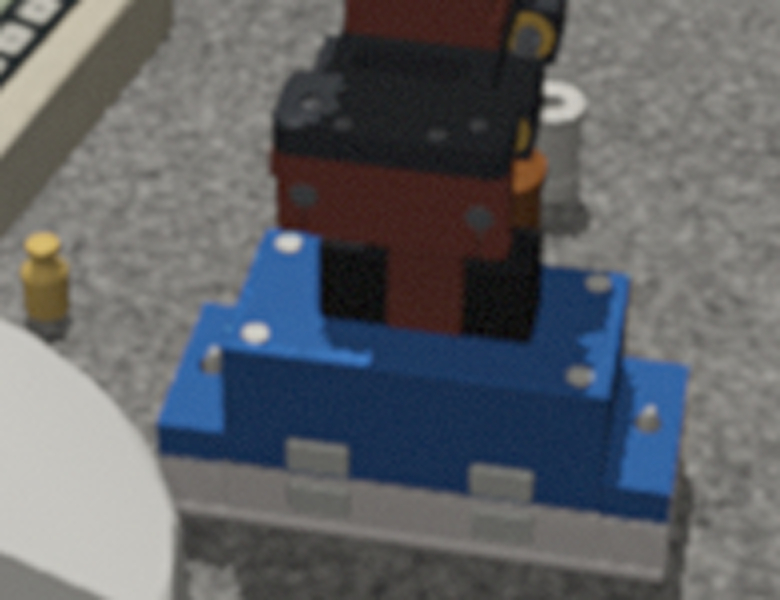

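View pics/top13.png

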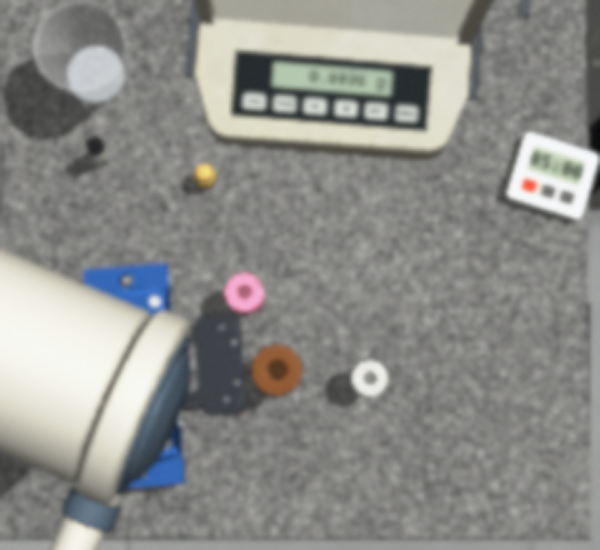

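The cover is closed flush: there is no gap between cover and case, both dowel tips show through the lugs at crop (211,358) and (649,418), and the clip plates meet. The weight and the black vial are untouched. Hand in.

```bash
python3 -c "
from bench import ctrl
print(ctrl.hand_in()); o=ctrl.get_obs(); print(o['clock'],o['ee_pos'],o['wrist_force'])"
```

```text
the job is handed in; nothing more can be done
None
the job is handed in; nothing more can be done
```

The kit is packed and handed in at about 24.7 s. The die body and the blue-capped vial stand upright and released in their pockets. The cover is on both dowels and pressed home, and the gripper still holds it by its black grip.

**Last checks:**
- **Height:** the tool stopped hard at 81.7 mm, which puts the cover origin at 25.7 mm against the 26 mm parting face. The 0.3 mm difference is within measurement error.
- **Push:** about 17 N downward on the cover, with the fingers not slipping.
- **Images:** the last pictures show no gap between cover and case, with both dowel tips showing through the lugs. The weight and the black-capped vial had not moved.
- **Off nominal:** while pressing there was a side force of about 7 N, with the cover about 0.5 mm off-centre within the dowel play. The grip tilt was about 0.2°.
- **Not checked:** no reading was available after the hand-in. The die body and the vial could not be seen once the cover was on; they were upright and centred in the last pictures that showed them.

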